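Press the shield covers home on a repaired board

TASK

Three metal press-fit covers stand proud on the repaired circuit board. With the fingertips, press each one straight down until it is fully home, gently and one at a time: first the large square cover, then the long narrow one, last the small square one. Do not pull any cover up, and leave the jar, the screwdriver and the weight where they are.

Things in the scene. Friction and masses are not known exactly. Their poses are not given: they have to be found in the camera images.
- board: Green circuit board, fixed in a flat aluminium holder 226 (its x) x 200 (its y) x 19 mm. Origin: centre of the holder's underside, on the bench. The board's upper face is 18 mm above the bench. At x = +-50, y = +-43 mm in its frame are four places: three press-fit covers and a bare black chip 24 x 24 x 3 mm (which is where varies). Other parts stand at most 3 mm above its face.
- top_large (a point): Centre of the top face of the large square cover, a plain bare-metal lid 38 x 38 mm and 7 mm thick, sides parallel to the board's. Standing proud its top is 29.5 to 31 mm above the bench, fully home 26 mm. It slides straight down against about 4 N of friction, wherever on its top it is pressed, and stays where it is left.
- cover_large (a joint): How far the large square cover is pressed down on its seat, in m: 0 to 0.0015 at the start (proud), 0.005 fully home, negative if pulled up. Once home it rests on a soft pad: pressed on with over 5.5 N it gives a further 1.5 N per mm for up to 6 mm, then is hard; let go, it comes back to its home height. More than 25 N would damage the board.
- top_long (a point): Centre of the top face of the long narrow cover, a plain bare-metal lid 52 (its own x) x 18 mm and 7 mm thick, sides parallel to the board's. Standing proud its top is 29.5 to 31 mm above the bench, fully home 26 mm. It slides straight down against about 4 N of friction, wherever on its top it is pressed, and stays where it is left.
- cover_long (a joint): How far the long narrow cover is pressed down on its seat, in m: 0 to 0.0015 at the start (proud), 0.005 fully home, negative if pulled up. Once home it rests on a soft pad: pressed on with over 5.5 N it gives a further 1.5 N per mm for up to 6 mm, then is hard; let go, it comes back to its home height. More than 25 N would damage the board.
- top_small (a point): Centre of the top face of the small square cover, a plain bare-metal lid 18 x 18 mm and 7 mm thick, sides parallel to the board's. Standing proud its top is 29.5 to 31 mm above the bench, fully home 26 mm. It slides straight down against about 4 N of friction, wherever on its top it is pressed, and stays where it is left.
- cover_small (a joint): How far the small square cover is pressed down on its seat, in m: 0 to 0.0015 at the start (proud), 0.005 fully home, negative if pulled up. Once home it rests on a soft pad: pressed on with over 5.5 N it gives a further 1.5 N per mm for up to 6 mm, then is hard; let go, it comes back to its home height. More than 25 N would damage the board.
- jar_mid (a point): Middle of a loose brown glass jar with a lid, standing beside the board, 44 mm in diameter, 55 mm high.
- driver_grip (a point): Grip of a loose screwdriver, 150 mm long, lying beside the board.
- roller_mid (a point): Half-way up a loose weight, a black rubber cylinder 32 mm in diameter with a steel stub on top, 65 mm high in all, standing near the board.

How it is judged:
On the way, in this order (a step that is already met when the one before it is completed fails the run):
1. the large square cover is home, the other two still proud (value of joint cover_large above 0.0035 m and value of joint each of cover_long, cover_small below 0.003 m), for 0.1 s.
2. then the long narrow cover is home, the small one still proud (value of joint each of cover_large, cover_long above 0.0035 m and value of joint cover_small below 0.003 m), for 0.1 s.
3. then the small square cover is home (value of joint each of cover_large, cover_long, cover_small above 0.0035 m), for 0.1 s.
At the end, for the whole second after the job is handed in: All three covers are home (pressed at least 3.5 mm of their 5 mm travel), pressed in the order large square, long narrow, small square; jar, screwdriver and weight are within 15 mm of where they stood (all of step 3 and value of joint each of cover_large, cover_long, cover_small below 0.0065 m and distance of each of jar_mid, driver_grip, roller_mid from where it was at the start of the episode below 0.015 m); the robot touches nothing.
It fails at once if a cover is lifted off its seat (value of joint any of cover_large, cover_long, cover_small below -0.002 m).
It fails at once if pressed too hard: more than 25 N on a cover, the chip or the board (contact force between anything else and cover_large above 25 N or contact force between anything else and cover_long above 25 N or contact force between anything else and cover_small above 25 N or contact force between anything else and board above 25 N or contact force between anything else and chip above 25 N).
It fails at once if the jar, screwdriver or weight is disturbed (moved more than 15 mm) (distance of any of jar_mid, driver_grip, roller_mid from where it was at the start of the episode above 0.015 m).
It also fails if it takes over 40 s, if anything falls off the work surface, if the arm or the gripper's body presses on something with over 40 N, if the wrist force passes 120 N, or if a joint passes its speed limit or range.

ROBOT

A 6-joint arm with a two-finger parallel gripper is mounted at the origin on the work surface. World frame = base frame: x ahead of the robot, y to its left, z up, the work surface at z = 0. Lengths are in m, angles in rad, forces in N, time in s.
With the tool pointing down it reaches from about 0.3 to 1 m from the base axis. Payload 5.1 kg.
Tool frame: the origin (TCP) lies midway between the tips of the shut fingers; the grasp point (between the pads) lies ctrl.tcp_to_grasp behind it (ctrl.tcp_to_grasp is the distance from the TCP to the grasp point, in m); z points along the fingers, y is the direction in which the jaws open and shut (so a half turn about z gives the same grasp; the last joint's range is limited). The gripper opens to 95 mm and grips with 3 to 60 N. Pads are 20 mm wide; open, the fingers measure 119 mm over their backs; the gripper's body (75 mm by 180 mm) begins 59 mm behind the grasp point.
Start: joints at [1.056, 0.124, 1.65, -0, 1.367, -0.083], TCP at [0.272, 0.59, 0.215] pointing down, gripper open.
Joint ranges: [-2.61, 2.61], [-1.02, 2.33], [0.03, 2.71], [-1.35, 4.49], [0.32, 2.68], [-2.91, 2.91]. Speed limits (rad/s): [2.57, 2.57, 3.14, 3.14, 3.14, 3.14].

INTERFACE

Orientations are given as a unit quaternion [w, x, y, z].
In Python, from rig import ctrl, optics gives the robot as it stands. The module is installed in compiled form; this text tells all that it offers.
- The arm moves only by the tool jog_arm, never from a script. Its argument "plan" is a list of rows, each an object of numbers: "tx", "ty", "tz": the shift along the world's x, y, z in units of 50 mm (1.0 is 50 mm); "ax", "ay", "az": the turn, a rotation vector about the world's x, y, z in rad; "hand": the closure, from 0 (fully open) to 1 (shut). A call has 1 to 10 rows; each row shifts and turns the commanded pose from where the row before left it; what a row does not reach is not made up. A row lasts 1/8 s, in which the tool goes at most 62.5 mm and 10.7 degrees, less where a joint would pass 70% of its speed; a pose out of reach is approached as far as the arm can. A call is refused whole if a number of a shift passes 1 or a number of a turn 0.188, either way. A call with a gripper value outside its range is refused whole. The fingers move at their own pace and stop on an object; "squeeze" is the grip in N (left out, the last holds). Time passes only in rows, so rows that do not move let the fingers close. It gives the time, the measured TCP pose, the force and the opening at its end, in the units of the state.
- ctrl.get_state(): the state, without advancing time (a new reading comes with each control period).
- optics.read_camera(name): name is "scene" or "top" or "wrist"; returns a dict with "img" (480x640x3 uint8, blue, green, red), "fx", "fy", "cx", "cy" (pixels), "R" (3x3) and "t" (3): a world point X has camera coordinates R X + t. Camera axes: x right, y down, z forward; pixel columns grow to the right and rows downward; lengths in m; the calibration is good to about 2 mm. A picture is of the moment at which its call begins. There is no depth.
- ctrl.job_done(): hands the job in, once; it reports no verdict.
The state is a dict: "time_s": time; "joint_pos": joint angles; "joint_vel": joint speeds; "tau": joint torques, N m; "ee_pos": TCP position; "eef_rot": TCP orientation; "wrist_force": force on the tool from outside, world axes, zero at the start; "moment": the same for the moment, N m; "opening": opening from 0.0 (shut) to 1.0 (fully open).
Only numpy, scipy, OpenCV 4.12 (cv2) and the standard library are available. Lean on these libraries where they do the work, as an engineer would, in place of code of your own. Each camera call takes 0.05 s, during which the arm holds its last target. There are 200 camera calls.

## Working session

There is one attempt and no reset: what is moved stays moved. The work goes in short steps, Python scripts to look and compute and a tool call to move; the robot and the scene stay as the last step left them, time stands still between calls to the robot, and variables do not carry over. Pictures are saved under pics/ and viewed, about 8 in all and at most 12, crops included, and the job is handed in when it is done.

Besides the shell and the picture viewer there is one more tool, called as a command line: name --argument value ..., lists and objects as JSON in quotes. jog_arm: Moves the arm, as the interface text tells. Its arguments: {"type":"object","properties":{"plan":{"type":"array"},"squeeze":{"type":"number"}},"required":["plan"]}

```bash
mkdir -p pics
python3 - <<'E'
from rig import ctrl, optics
import cv2, numpy as np
print(ctrl.get_state(), ctrl.tcp_to_grasp)
for n in ("top","scene"):
    c=optics.read_camera(n); cv2.imwrite(f"pics/{n}0.png",c["img"])
    np.savez(f"{n}0.npz",**c)
    print(n,c["fx"],c["fy"],c["cx"],c["cy"],np.round(c["R"],4).tolist(),np.round(c["t"],4).tolist())
E
```

```text
{'time_s': 0.0, 'joint_pos': array([ 1.05643995e+00,  1.24497712e-01,  1.65164632e+00, -1.17018566e-05,
        1.36749320e+00, -8.26424724e-02]), 'joint_vel': array([ 0.00041605, -0.0005699 ,  0.0005084 ,  0.00152357, -0.00061236,
        0.00124884]), 'tau': array([-5.83544061e-04, -4.17603528e+01, -3.59935963e+01,  7.74426595e-02,
        4.90873761e-02, -1.76987528e-04]), 'ee_pos': array([0.27172118, 0.58978595, 0.21340819]), 'eef_rot': array([-2.95166307e-04,  2.14183299e-01,  9.76792951e-01, -9.78770236e-04]), 'wrist_force': array([ 0.45369382,  0.08911595, -0.32076394]), 'moment': array([-0.01365006,  0.02693183, -0.03126217]), 'opening': 0.999031153893564} 0.0188
top 439.53646368279817 439.53646368279817 321.4074685500762 243.05425376207936 [[-0.0258, -0.999, -0.0364], [-0.9823, 0.0321, -0.1844], [0.1854, 0.031, -0.9822]] [0.0853, 0.5802, 0.5751]
scene 507.2913351209222 507.2913351209222 315.35147172974183 239.88962036231194 [[-0.3142, 0.9493, -0.007], [0.7683, 0.2499, -0.5893], [-0.5577, -0.1905, -0.8079]] [0.118, -0.4338, 1.2707]
```

View pics/top0.png

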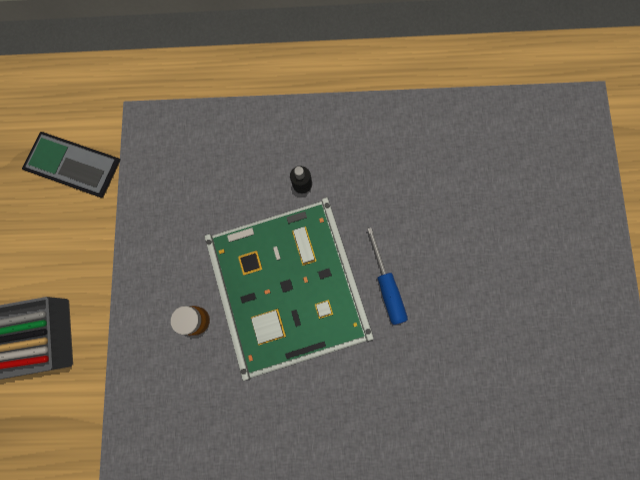

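View pics/scene0.png

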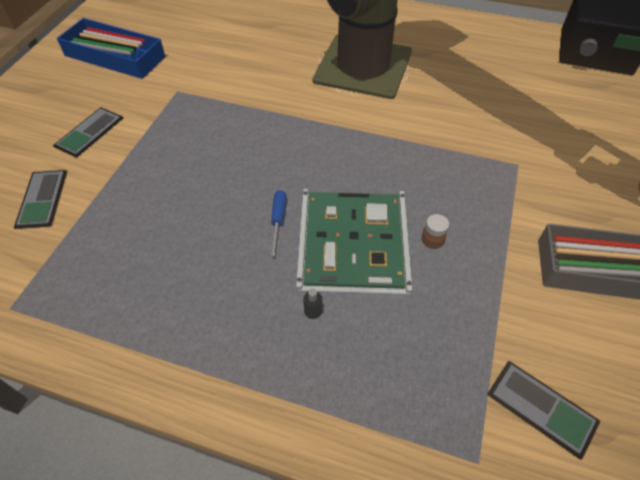

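```bash
cat > h.py <<'E'
import cv2, numpy as np
def ray(c,u,v,z):
    R,t=c["R"],c["t"]; d=R.T@np.array([(u-c["cx"])/c["fx"],(v-c["cy"])/c["fy"],1]); o=-R.T@t
    return (o+d*(z-o[2])/d[2])[:2]
def blobs(c,roi,z):
    x0,y0,x1,y1=roi; im=c["img"].astype(int)[y0:y1,x0:x1]
    m=((im.min(2)>135)&(im.max(2)-im.min(2)<60)).astype(np.uint8)
    for q in cv2.findContours(m,cv2.RETR_EXTERNAL,cv2.CHAIN_APPROX_NONE)[0]:
        if cv2.contourArea(q)<40: continue
        p=q.reshape(-1,2)+[x0,y0]
        W=np.array([ray(c,u,v,z) for u,v in p],np.float32)
        r=cv2.minAreaRect(W*1000)
        print(p.mean(0).round(1),np.round(r[0],1),np.round(r[1],1),round(r[2],1))
E
python3 - <<'E'
from h import *
t=dict(np.load("top0.npz")); s=dict(np.load("scene0.npz"))
print("top"); blobs(t,(222,225,350,350),.030)
print("scene"); blobs(s,(310,198,400,280),.030)
for n,(a,b),z in (("jar",(184,320),.055),("weight",(299,171),.065),("drv",(393,300),.012),("drvtip",(370,230),.004)): print(n,ray(t,a,b,z))
# board corners
for p in ((209,240),(327,203),(246,376),(369,337)): print(ray(t,*p,.019))
E
```

```text
top
[337.4 346.5] [435.7  50.6] [ 5.5 37.5] 15.9
[266.7 326.7] [466.9 151.6] [37.1 37. ] 15.7
[323.2 308.7] [490.4  69. ] [16.8 17. ] 14.2
[229.  316.7] [483.7 207.8] [101.2   8.2] 15.8
[240.  234.4] [604.8 191.5] [ 8.9 38.1] 17.0
[303.3 244.3] [586.6  96.3] [51.3 17.1] 15.9
[342. 254.] [570.   39.4] [93.5 10.5] 15.8
scene
[329.6 253.9] [588.1  96.9] [51.7 16.1] 17.1
[331. 210.] [491.3  69.8] [14.7 15.3] 18.0
[376.4 211.4] [468.1 152.5] [36.5 37.8] 18.0
jar [0.47883775 0.26438863]
weight [0.68879223 0.09796203]
drv [ 0.50087496 -0.0348157 ]
drvtip [ 0.61038965 -0.00625554]
[0.5997779  0.24200287]
[0.65202935 0.05917888]
[0.39733537 0.18358979]
[0.44805313 0.0037748 ]
```

jog_arm --plan '[{"tx":0.39,"ty":-0.876,"az":0.178,"hand":1},{"tx":0.39,"ty":-0.876,"az":0.178,"hand":1},{"tx":0.39,"ty":-0.876,"az":0.178,"hand":1},{"tx":0.39,"ty":-0.876,"az":0.178,"hand":1},{"tx":0.39,"ty":-0.876,"hand":1},{"tx":0.39,"ty":-0.876,"hand":1},{"tx":0.39,"ty":-0.876,"hand":1},{"tx":0.39,"ty":-0.876,"hand":1},{"tx":0.39,"ty":-0.876,"hand":1},{"tx":0.39,"ty":-0.876,"hand":1}]' --squeeze 5

```text
schema error: expected keys tx, ty, tz, ax, ay, az, hand
```

jog_arm --plan '[{"tx":0.39,"ty":-0.876,"tz":0,"ax":0,"ay":0,"az":0.178,"hand":1},{"tx":0.39,"ty":-0.876,"tz":0,"ax":0,"ay":0,"az":0.178,"hand":1},{"tx":0.39,"ty":-0.876,"tz":0,"ax":0,"ay":0,"az":0.178,"hand":1},{"tx":0.39,"ty":-0.876,"tz":0,"ax":0,"ay":0,"az":0.178,"hand":1},{"tx":0.39,"ty":-0.876,"tz":0,"ax":0,"ay":0,"az":0,"hand":1},{"tx":0.39,"ty":-0.876,"tz":0,"ax":0,"ay":0,"az":0,"hand":1},{"tx":0.39,"ty":-0.876,"tz":0,"ax":0,"ay":0,"az":0,"hand":1},{"tx":0.39,"ty":-0.876,"tz":0,"ax":0,"ay":0,"az":0,"hand":1},{"tx":0.39,"ty":-0.876,"tz":0,"ax":0,"ay":0,"az":0,"hand":1},{"tx":0.39,"ty":-0.876,"tz":0,"ax":0,"ay":0,"az":0,"hand":1}]' --squeeze 5

```text
time_s: 1.35
ee_pos: [0.4672, 0.1508, 0.2143]
eef_rot: [-0.0, -0.14, 0.99, 0.0]
wrist_force: [-0.9, 0.6, -0.5]
opening: 0.023
```

jog_arm --plan '[{"tx":0,"ty":0.02,"tz":-0.8,"ax":0,"ay":0,"az":0,"hand":1},{"tx":0,"ty":0,"tz":-0.8,"ax":0,"ay":0,"az":0,"hand":1},{"tx":0,"ty":0,"tz":-0.8,"ax":0,"ay":0,"az":0,"hand":1},{"tx":0,"ty":0,"tz":-0.7,"ax":0,"ay":0,"az":0,"hand":1},{"tx":0,"ty":0,"tz":0,"ax":0,"ay":0,"az":0,"hand":1},{"tx":0,"ty":0,"tz":0,"ax":0,"ay":0,"az":0,"hand":1}]'

```text
time_s: 2.1
ee_pos: [0.4678, 0.1535, 0.0608]
eef_rot: [0.001, -0.14, 0.99, 0.0]
wrist_force: [0.9, -0.2, -0.4]
opening: 0.005
```

Run:
```python
from rig import ctrl, optics
import cv2, numpy as np
s=ctrl.get_state(); print(s["ee_pos"],s["wrist_force"],s["opening"])
a=optics.read_camera("scene")["img"][160:340,240:480]; b=optics.read_camera("wrist")["img"]
cv2.imwrite("pics/p1.png",np.hstack([cv2.resize(a,(400,300)),cv2.resize(b,(400,300))]))
```

```text
[0.46781426 0.15351181 0.06083569] [ 0.90985707 -0.21963978 -0.39623413] 0.005285058593447238
```

View pics/p1.png

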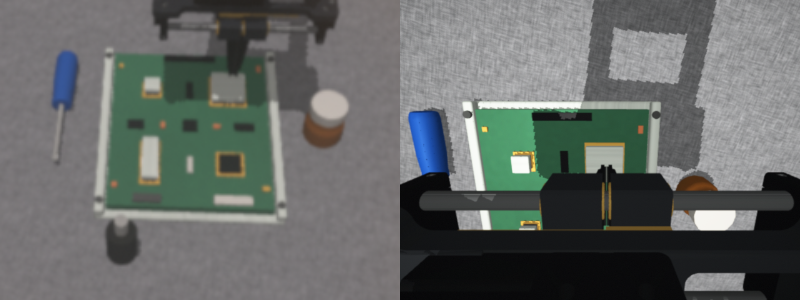

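jog_arm --plan '[{"tx":0,"ty":-0.02,"tz":-0.25,"ax":0,"ay":0,"az":0,"hand":1},{"tx":0,"ty":0,"tz":-0.25,"ax":0,"ay":0,"az":0,"hand":1},{"tx":0,"ty":0,"tz":-0.04,"ax":0,"ay":0,"az":0,"hand":1},{"tx":0,"ty":0,"tz":-0.04,"ax":0,"ay":0,"az":0,"hand":1},{"tx":0,"ty":0,"tz":-0.04,"ax":0,"ay":0,"az":0,"hand":1},{"tx":0,"ty":0,"tz":-0.02,"ax":0,"ay":0,"az":0,"hand":1},{"tx":0,"ty":0,"tz":0,"ax":0,"ay":0,"az":0,"hand":1}]'

```text
time_s: 3.08
ee_pos: [0.4672, 0.1524, 0.0278]
eef_rot: [0.0, -0.14, 0.99, 0.0]
wrist_force: [-1.5, -1.3, 3.0]
opening: 0.007
```

jog_arm --plan '[{"tx":0,"ty":0,"tz":-0.02,"ax":0,"ay":0,"az":0,"hand":1},{"tx":0,"ty":0,"tz":-0.02,"ax":0,"ay":0,"az":0,"hand":1},{"tx":0,"ty":0,"tz":-0.02,"ax":0,"ay":0,"az":0,"hand":1},{"tx":0,"ty":0,"tz":0,"ax":0,"ay":0,"az":0,"hand":1},{"tx":0,"ty":0,"tz":0,"ax":0,"ay":0,"az":0,"hand":1}]'

```text
time_s: 3.7
ee_pos: [0.4673, 0.1524, 0.0252]
eef_rot: [0.0, -0.14, 0.99, -0.0]
wrist_force: [-3.4, 0.5, 7.4]
opening: 0.003
```

jog_arm --plan '[{"tx":0,"ty":0,"tz":-0.02,"ax":0,"ay":0,"az":0,"hand":1},{"tx":0,"ty":0,"tz":-0.02,"ax":0,"ay":0,"az":0,"hand":1},{"tx":0,"ty":0,"tz":0,"ax":0,"ay":0,"az":0,"hand":1},{"tx":0,"ty":0,"tz":0,"ax":0,"ay":0,"az":0,"hand":1}]'

```text
time_s: 4.2
ee_pos: [0.4673, 0.1524, 0.0236]
eef_rot: [0.0, -0.14, 0.99, -0.0]
wrist_force: [-5.0, -1.1, 8.7]
opening: 0.008
```

jog_arm --plan '[{"tx":0,"ty":0,"tz":0.1,"ax":0,"ay":0,"az":0,"hand":1},{"tx":0,"ty":0,"tz":0.35,"ax":0,"ay":0,"az":0,"hand":1},{"tx":0,"ty":0,"tz":0.35,"ax":0,"ay":0,"az":0,"hand":1},{"tx":0.8,"ty":-0.37,"tz":0,"ax":0,"ay":0,"az":0,"hand":1},{"tx":0.8,"ty":-0.37,"tz":0,"ax":0,"ay":0,"az":0,"hand":1},{"tx":0.79,"ty":-0.37,"tz":0,"ax":0,"ay":0,"az":0,"hand":1},{"tx":0,"ty":0,"tz":0,"ax":0,"ay":0,"az":0,"hand":1},{"tx":0,"ty":0,"tz":0,"ax":0,"ay":0,"az":0,"hand":1}]'

```text
time_s: 5.2
ee_pos: [0.5862, 0.097, 0.063]
eef_rot: [-0.0, -0.14, 0.99, 0.0]
wrist_force: [-0.1, 0.5, 0.5]
opening: 0.003
```

Run:
```python
from rig import ctrl, optics
import cv2, numpy as np
s=ctrl.get_state(); print(s["ee_pos"],s["wrist_force"],s["opening"])
a=optics.read_camera("scene")["img"][160:340,240:480]; b=optics.read_camera("wrist")["img"]
cv2.imwrite("pics/p2.png",np.hstack([cv2.resize(a,(400,300)),cv2.resize(b,(400,300))]))
```

```text
[0.5861773  0.09696606 0.0629951 ] [-0.08069491  0.54405694  0.52633939] 0.0032243232667565304
```

View pics/p2.png

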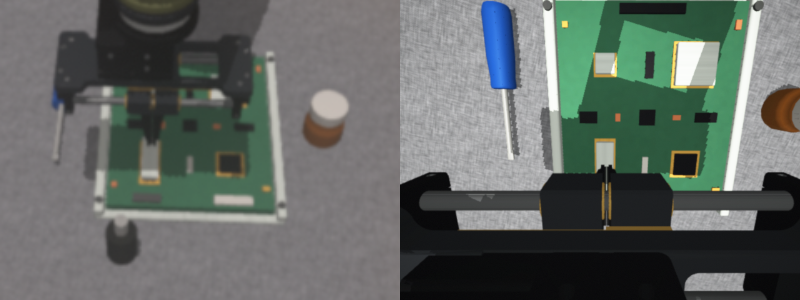

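jog_arm --plan '[{"tx":0,"ty":0,"tz":-0.25,"ax":0,"ay":0,"az":0,"hand":1},{"tx":0,"ty":0,"tz":-0.25,"ax":0,"ay":0,"az":0,"hand":1},{"tx":0,"ty":0,"tz":-0.04,"ax":0,"ay":0,"az":0,"hand":1},{"tx":0,"ty":0,"tz":-0.04,"ax":0,"ay":0,"az":0,"hand":1},{"tx":0,"ty":0,"tz":-0.04,"ax":0,"ay":0,"az":0,"hand":1},{"tx":0,"ty":0,"tz":-0.04,"ax":0,"ay":0,"az":0,"hand":1},{"tx":0,"ty":0,"tz":-0.04,"ax":0,"ay":0,"az":0,"hand":1},{"tx":0,"ty":0,"tz":-0.02,"ax":0,"ay":0,"az":0,"hand":1},{"tx":0,"ty":0,"tz":0,"ax":0,"ay":0,"az":0,"hand":1}]'

```text
time_s: 6.42
ee_pos: [0.5869, 0.0968, 0.027]
eef_rot: [0.0, -0.14, 0.99, -0.0]
wrist_force: [-1.2, 0.2, 3.9]
opening: 0.009
```

jog_arm --plan '[{"tx":0,"ty":0,"tz":-0.02,"ax":0,"ay":0,"az":0,"hand":1},{"tx":0,"ty":0,"tz":-0.02,"ax":0,"ay":0,"az":0,"hand":1},{"tx":0,"ty":0,"tz":0,"ax":0,"ay":0,"az":0,"hand":1},{"tx":0,"ty":0,"tz":0,"ax":0,"ay":0,"az":0,"hand":1}]'

```text
time_s: 6.92
ee_pos: [0.5869, 0.0968, 0.0253]
eef_rot: [0.0, -0.14, 0.99, -0.0]
wrist_force: [-1.1, -1.0, 6.7]
opening: 0.004
```

jog_arm --plan '[{"tx":0,"ty":0,"tz":-0.02,"ax":0,"ay":0,"az":0,"hand":1},{"tx":0,"ty":0,"tz":-0.02,"ax":0,"ay":0,"az":0,"hand":1},{"tx":0,"ty":0,"tz":0,"ax":0,"ay":0,"az":0,"hand":1},{"tx":0,"ty":0,"tz":0,"ax":0,"ay":0,"az":0,"hand":1}]'

```text
time_s: 7.42
ee_pos: [0.5869, 0.0968, 0.0238]
eef_rot: [0.0, -0.14, 0.99, -0.0]
wrist_force: [-3.0, -1.2, 8.8]
opening: 0.004
```

jog_arm --plan '[{"tx":0,"ty":0,"tz":0.1,"ax":0,"ay":0,"az":0,"hand":1},{"tx":0,"ty":0,"tz":0.35,"ax":0,"ay":0,"az":0,"hand":1},{"tx":0,"ty":0,"tz":0.35,"ax":0,"ay":0,"az":0,"hand":1},{"tx":-0.64,"ty":-0.182,"tz":0,"ax":0,"ay":0,"az":0,"hand":1},{"tx":-0.64,"ty":-0.182,"tz":0,"ax":0,"ay":0,"az":0,"hand":1},{"tx":-0.64,"ty":-0.182,"tz":0,"ax":0,"ay":0,"az":0,"hand":1},{"tx":0,"ty":0,"tz":0,"ax":0,"ay":0,"az":0,"hand":1},{"tx":0,"ty":0,"tz":0,"ax":0,"ay":0,"az":0,"hand":1}]'

```text
time_s: 8.43
ee_pos: [0.4917, 0.0696, 0.0638]
eef_rot: [0.001, -0.14, 0.99, -0.0]
wrist_force: [0.6, 0.7, 1.0]
opening: 0.002
```

Run:
```python
from rig import ctrl, optics
import cv2, numpy as np
s=ctrl.get_state(); print(s["ee_pos"],s["wrist_force"],s["opening"])
a=optics.read_camera("scene")["img"][160:340,240:480]; b=optics.read_camera("wrist")["img"]
cv2.imwrite("pics/p3.png",np.hstack([cv2.resize(a,(400,300)),cv2.resize(b,(400,300))]))
```

```text
[0.49168593 0.06961994 0.06377009] [0.63691249 0.74310345 1.02744694] 0.0024030676568898473
```

View pics/p3.png

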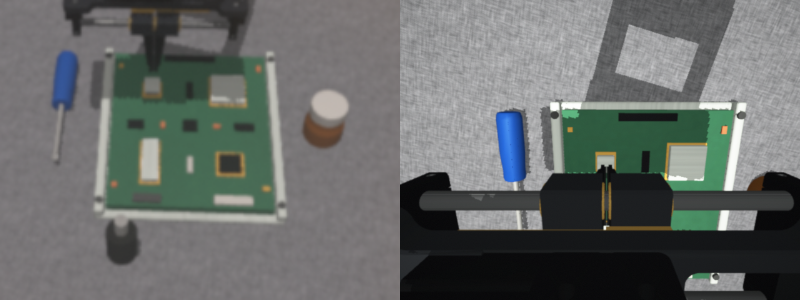

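The three pictures show the shut fingertips over the large, long and small covers in turn, with the jar, weight and driver undisturbed. Now I press the small cover.

jog_arm --plan '[{"tx":0,"ty":0,"tz":-0.25,"ax":0,"ay":0,"az":0,"hand":1},{"tx":0,"ty":0,"tz":-0.25,"ax":0,"ay":0,"az":0,"hand":1},{"tx":0,"ty":0,"tz":-0.04,"ax":0,"ay":0,"az":0,"hand":1},{"tx":0,"ty":0,"tz":-0.04,"ax":0,"ay":0,"az":0,"hand":1},{"tx":0,"ty":0,"tz":-0.04,"ax":0,"ay":0,"az":0,"hand":1},{"tx":0,"ty":0,"tz":-0.04,"ax":0,"ay":0,"az":0,"hand":1},{"tx":0,"ty":0,"tz":-0.04,"ax":0,"ay":0,"az":0,"hand":1},{"tx":0,"ty":0,"tz":-0.02,"ax":0,"ay":0,"az":0,"hand":1},{"tx":0,"ty":0,"tz":0,"ax":0,"ay":0,"az":0,"hand":1}]'

```text
time_s: 9.65
ee_pos: [0.4909, 0.0695, 0.0269]
eef_rot: [0.0, -0.14, 0.99, -0.0]
wrist_force: [-1.5, 0.1, 3.5]
opening: 0.004
```

jog_arm --plan '[{"tx":0,"ty":0,"tz":-0.02,"ax":0,"ay":0,"az":0,"hand":1},{"tx":0,"ty":0,"tz":-0.02,"ax":0,"ay":0,"az":0,"hand":1},{"tx":0,"ty":0,"tz":0,"ax":0,"ay":0,"az":0,"hand":1},{"tx":0,"ty":0,"tz":0,"ax":0,"ay":0,"az":0,"hand":1}]'

```text
time_s: 10.15
ee_pos: [0.4909, 0.0695, 0.0253]
eef_rot: [0.0, -0.14, 0.99, -0.0]
wrist_force: [-2.0, 0.5, 6.8]
opening: 0.006
```

jog_arm --plan '[{"tx":0,"ty":0,"tz":-0.02,"ax":0,"ay":0,"az":0,"hand":1},{"tx":0,"ty":0,"tz":-0.02,"ax":0,"ay":0,"az":0,"hand":1},{"tx":0,"ty":0,"tz":0,"ax":0,"ay":0,"az":0,"hand":1},{"tx":0,"ty":0,"tz":0,"ax":0,"ay":0,"az":0,"hand":1}]'

```text
time_s: 10.65
ee_pos: [0.4909, 0.0695, 0.0236]
eef_rot: [0.0, -0.14, 0.99, -0.0]
wrist_force: [-3.4, -0.3, 9.3]
opening: 0.005
```

jog_arm --plan '[{"tx":0,"ty":0,"tz":0.1,"ax":0,"ay":0,"az":0,"hand":1},{"tx":0,"ty":0,"tz":0.5,"ax":0,"ay":0,"az":0,"hand":1},{"tx":0,"ty":0,"tz":0.9,"ax":0,"ay":0,"az":0,"hand":1},{"tx":0,"ty":0,"tz":0.9,"ax":0,"ay":0,"az":0,"hand":1},{"tx":-0.5,"ty":0.8,"tz":0.8,"ax":0,"ay":0,"az":0,"hand":1},{"tx":-0.3,"ty":0.9,"tz":0,"ax":0,"ay":0,"az":0,"hand":1},{"tx":-0.3,"ty":0.9,"tz":0,"ax":0,"ay":0,"az":0,"hand":1},{"tx":-0.3,"ty":0.9,"tz":0,"ax":0,"ay":0,"az":0,"hand":1},{"tx":-0.3,"ty":0.9,"tz":0,"ax":0,"ay":0,"az":0,"hand":1},{"tx":0,"ty":0,"tz":0,"ax":0,"ay":0,"az":0,"hand":1}]'

```text
time_s: 11.9
ee_pos: [0.4042, 0.2915, 0.1818]
eef_rot: [-0.0, -0.142, 0.99, -0.0]
wrist_force: [0.5, -0.4, -0.9]
opening: 0.005
```

Run:
```python
from rig import ctrl, optics
from h import *
s=ctrl.get_state(); print(s["ee_pos"],s["wrist_force"])
a=optics.read_camera("scene"); b=optics.read_camera("top")
a0=dict(np.load("scene0.npz"))
blobs(b,(222,225,350,350),.026); print(); blobs(a,(310,198,400,280),.026)
A=lambda i: cv2.resize(i["img"][160:340,240:480],(400,300),interpolation=cv2.INTER_CUBIC)
B=lambda i: cv2.resize(i["img"][150:390,140:460],(400,300),interpolation=cv2.INTER_CUBIC)
cv2.imwrite("pics/p4.png",np.vstack([np.hstack([A(a0),A(a)]),np.hstack([B(dict(np.load("top0.npz"))),B(b)])]))
```

```text
[0.40422899 0.29145541 0.18183664] [ 0.48050323 -0.3676383  -0.8728788 ]
[337.4 346.3] [435.8  50.7] [ 6.2 37.7] 14.9
[267.1 326.6] [466.8 151.5] [37.4 37. ] 16.2
[323.4 308.9] [490.1  69. ] [17.4 16.7] 16.7
[228.9 316.2] [484.5 208.9] [103.3   8.4] 15.9
[303.6 245. ] [586.4  96.2] [51.5 17.2] 15.9
[240.  234.2] [605.7 192.3] [ 9.1 38.7] 15.9
[341.2 252.7] [570.6  39.3] [94.1 11. ] 16.0

[329.6 255.2] [587.6  96.8] [52.1 16.2] 17.1
[331.  211.5] [491.6  69.9] [17.3 15.2] 17.5
[376.3 212.7] [467.6 152.7] [39.3 36.1] 14.9
```

View pics/p4.png

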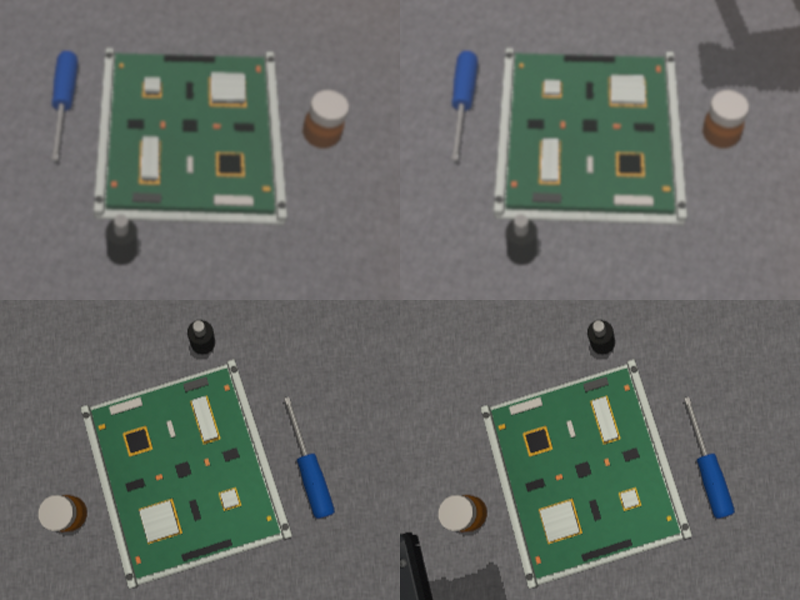

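The before/after picture shows all three covers lower, each about 1.3 px down in the scene view. The jar, driver and weight have not moved, and the arm is clear.

```bash
python3 -c "
from rig import ctrl
print(ctrl.job_done())"
```

```text
the job is handed in; nothing more can be done
None
```

I pressed the three covers down with the shut fingertips, first the large square, then the long narrow, last the small square. I handed the job in at about 12 s of the 40 s allowed; no verdict is reported.

- **Each press:** the force was 3–4 N while the cover slid and 7–7.5 N at a fingertip height of 25 mm. It reached about 9 N at 23.7 mm, which fits a cover that is home and on its soft pad. The highest reading was about 9.3 N up and down, plus up to 5 N sideways. These were read only at the end of each move and stay well below the 25 N limit.
- **Last pictures:** all three covers sit lower by about 1.3 pixels in the scene view, and their positions agree between the two cameras when taken at home height. That shift is too small to measure the travel exactly, so the force and height readings are the main evidence.
- **Surroundings:** the jar, screwdriver and weight look unmoved, judged by eye from the before and after pictures. The arm is clear of everything.
- **Refused move:** the first move call was refused because of missing keys and moved nothing. No check failed or disagreed.

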